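Load the lino block into the printing jig under its spring clip

TASK

Press the red tab of the printing jig's spring clip down with one fingertip so that its jaw stands open, and while you keep it held down push the green lino block along its channel with the other fingertip, under the jaw and fully home against the stop, without the jaw scraping it. Only then let the tab up so that the clip clamps the block, and move clear. Do not lift the block, and leave everything else where it is.

Things in the scene. Friction and masses are not known exactly. Their poses are not given: they have to be found in the camera images.
- jig: Plywood printing jig fixed to the table, 220 (x) by 155 (y) by 12 mm. Origin on its underside; +x: the push direction (roughly away from the robot), +y: towards the clip's red tab. On its top (z = 12) a channel along x, centred on y = -35, 59 mm wide, between dark rails (6 mm wide, top z = 20, x = -105 to 90), open at -x, closed by a dark stop bar (face at x = 90, top z = 27).
- block: Lino printing block, wood with green top and white flower, 90 (x) by 57 (y) by 16 mm, 55 to 110 g, loose. Origin: centre of underside; axes as the jig's. Lies flat in the channel (jig z = 12 to 28); near edge 45 mm behind its origin. Starts with its origin at jig x = -10 to 6, short of the jaw; fully home against the stop at jig x = 45.
- clip: Spring clip, a rocker: pressing its red tab down raises its jaw. Origin on its hinge (parallel to jig x, at jig x = 0, y = 14, z = 17), axes as the jig's when shut. Turns 0 (shut) to 0.45 rad (hard stop); torque 0.5 Nm/rad x (angle + 0.18), some 8 N on mid-tab at 0.35 rad, where the tab is level, top 8 mm below the block's top, so level fingertips hold it and push the block's near edge.
- clip_tab (a point): Middle of the top of the clip's smooth red tab, a plate 3 mm thick, jig x = -100 to 35, y = 17 to 62 (shut) or 66 (level), along which a fingertip can slide. Point at jig x = -32.5, y = 43; its jig z: 31 shut, 25 when the jaw just clears the block, 20 when the tab is level (0.35 rad), 17 at the hard stop.
- clip_jaw (a point): Lowest point of the clip's black rubber jaw, a bar 26 mm long (jig x = 58 to 84), 10 mm across, under an aluminium arm whose top is 13 mm higher; at jig x = 71, y = -22.5. Its jig z: 24 shut and empty (the block, top at 28, cannot pass), 28 clamping the block, above 31 held open, about 36 with the tab level.
- spare: Bystander: spare lino block, same size as the one in the jig but with a blue top, lying flat. Origin: centre of its underside.
- tape: Bystander: roll of yellow and black tape, 90 mm across, 44 mm tall, with a hole through it. Origin: centre of its underside.
- spool: Bystander: white thread spool, 40 mm across, 48 mm tall. Origin: centre of its underside.
- inkpot: Bystander: small orange ink jar with black cap, 48 mm across, 55 mm tall. Origin: centre of its underside.
- redpaint: Bystander: red paint bottle, 60 mm across, 150 mm tall. Origin: centre of its underside.
- pot: Bystander: clear plastic cup, 80 mm across, 100 mm tall. Origin: centre of its underside.
Things that resemble listed ones, but are neither listed nor needed, are in the scene too. Leave any orange or yellow look-alike of the block alone.

How it is judged:
By the outcome, as a careful person would: the job done as asked, in the order asked, and still so for the second after the job is handed in, with the robot touching nothing.
It also fails if it takes over 58 s, if anything falls off the work surface, if the arm or the gripper's body presses on something with over 40 N, if the wrist force passes 120 N, or if a joint passes its speed limit or range.

ROBOT

A 6-joint arm with a two-finger parallel gripper is mounted at the origin on the work surface. World frame = base frame: x ahead of the robot, y to its left, z up, the work surface at z = 0. Lengths are in m, angles in degrees, forces in N, time in s.
With the tool pointing down it reaches from about 0.25 to 0.725 m from the base axis. Payload 9.7 kg.
Tool frame: the origin (TCP) lies midway between the tips of the shut fingers; the grasp point (between the pads) lies 19 mm behind it; z points along the fingers, x is the direction in which the jaws open and shut, and the axes are right-handed (so a half turn about z gives the same grasp; the last joint's range is limited). The gripper opens to 85 mm and grips with 20 to 120 N. Pads are 22 mm wide; open, the fingers measure 114 mm over their backs; the gripper's body (76 mm by 85 mm) begins 54 mm behind the grasp point. The pads swing forward as they close: fully open they stand 13 mm farther back than shut.
Start: joints at [76.146, 4.979, 10.078, 95.1, 0, 90], TCP at [0.132, 0.534, 0.196] pointing down, gripper open.
Joint ranges: [-179.16, 179.16], [-48.56, 103.87], [-65.8, 70.77], [-126.05, 130.52], [-82.76, 87.17], [-180, 180]. Speed limits (degrees/s): [127.2, 127.2, 147.25, 180, 180, 180].

INTERFACE

Orientations are given as [roll, pitch, yaw] about the fixed x, y, z axes, in that order (R = Rz(yaw) Ry(pitch) Rx(roll)).
In Python, from station import manip gives the robot as it stands.
- The arm moves only by the tool carry_out, never from a script. Its argument "commands" is one flat list of numbers, 6 for each row, row after row: the shift along the tool's x, y, z in cm, then the turn, a rotation vector about the tool's x, y, z in degrees. In form: [x, y, z, wx, wy, wz, x, y, z, wx, wy, wz, ...]. A call has exactly 5 rows; each row is the pose to reach, as a shift and turn from the pose commanded when the call began, along the tool's axes at that moment; what a row does not reach only later rows make up. A row lasts 1/8 s, in which the tool goes at most 62.5 mm and 10.7 degrees, less where a joint would pass 70% of its speed; a pose out of reach is approached as far as the arm can. A call with a gripper value outside its range is refused whole. "grip" is the closure, from -1 (fully open) to 1 (shut), set as the call begins (left out, the last holds). The fingers move at their own pace and stop on an object; "newtons" is the grip in N (left out, the last holds). Time passes only in rows, so rows that repeat a pose let the fingers close, or fill a call up. It gives the time, the measured TCP pose, the force and the opening at its end, in the units of the state.
- manip.read_state(): the state, without advancing time (a new reading comes with each control period).
- manip.read_camera(name): name is "side" or "top" or "wrist"; returns a dict with "image" (480x640x3 uint8, blue, green, red), "z_map" (480x640 float32, m along the optical axis (not along the pixel's ray), 0 where there is no reading), "intrinsics" (3x3 intrinsics, pixels), "k1" (the pictures are not rectified: a ray, as slopes to the right and down, at radius r is drawn at 1 + k1 r^2 times it, then the intrinsics apply), "world_from_camera" (4x4, takes a point from camera to world coordinates); the wrist camera has in their place "tool_from_camera" (4x4, takes a point from camera to tool coordinates, whose origin is the TCP and whose axes are the tool frame's). Camera axes: x right, y down, z forward; pixel columns grow to the right and rows downward; lengths in m; the calibration is good to about 2 mm. A picture is of the moment at which its call begins: read the wrist's pose just before it.
- manip.job_done(): hands the job in, once; it reports no verdict.
The state is a dict: "t": time; "qpos": joint angles; "dq": joint speeds; "joint_torque": joint torques, N m; "eef_pos": TCP position; "eef_rot": TCP orientation; "contact_force": force on the tool from outside, world axes, zero at the start; "ft_torque": the same for the moment, N m; "width": finger opening in m.
Only numpy, scipy, OpenCV 4.12 (cv2) and the standard library are available. Lean on these libraries where they do the work, as an engineer would, in place of code of your own. Each camera call takes 0.05 s, during which the arm holds its last target. There are 200 camera calls.

## Working session

There is one attempt and no reset: what is moved stays moved. The work goes in short steps, Python scripts to look and compute and a tool call to move; the robot and the scene stay as the last step left them, time stands still between calls to the robot, and variables do not carry over. Pictures are saved under pics/ and viewed, about 8 in all and at most 12, crops included, and the job is handed in when it is done.

Besides the shell and the picture viewer there is one more tool, called after ">>>" as a command line: name --argument value ..., lists and objects as JSON in quotes. carry_out: Moves the arm, as the interface text tells. Its arguments: {"type":"object","properties":{"commands":{"type":"array"},"grip":{"type":"number"},"newtons":{"type":"number"}},"required":["commands"]}

```bash
ls; mkdir -p pics; cat > h.py <<'E'
import numpy as np, cv2
from station import manip
def cam(n):
    c=manip.read_camera(n); return c
def pt(c,u,v,z=None,T=None):
    K=c['intrinsics']; d=np.array([(u-K[0,2])/K[0,0],(v-K[1,2])/K[1,1]]); s=d.copy()
    for _ in range(20): s=d/(1+c['k1']*(s@s))
    T=c['world_from_camera'] if T is None else T
    ray=T[:3,:3]@np.array([s[0],s[1],1.]); o=T[:3,3]
    if z is None:
        Z=c['z_map'][int(round(v)),int(round(u))]; return o+ray*Z
    return o+ray*(z-o[2])/ray[2]
E
python3 - <<'E'
from h import *
import pickle
for n in('top','side'):
    c=cam(n); cv2.imwrite(f'pics/{n}0.png',c['image']); pickle.dump(c,open(n+'0.pkl','wb')); print(c['world_from_camera'],c['intrinsics'],c['k1'])
print(manip.read_state())
E
```

```text
pics
[[-0.0107575  -0.99160923  0.12882321  0.38570724]
 [-0.99990364  0.01179794  0.00731604 -0.02945315]
 [-0.0087745  -0.1287321  -0.99164059  1.32156359]
 [ 0.          0.          0.          1.        ]] [[550.86518509   0.         336.39300027]
 [  0.         550.86518509 244.70529158]
 [  0.           0.           1.        ]] -0.06209771870573113
[[-0.97152477 -0.16284618  0.17210678  0.26535186]
 [-0.23690945  0.65636583 -0.71628054  1.16059761]
 [ 0.00367854 -0.73665801 -0.67625546  1.12662722]
 [ 0.          0.          0.          1.        ]] [[608.91158002   0.         317.44143856]
 [  0.         608.91158002 237.76167605]
 [  0.           0.           1.        ]] -0.00016309451177965142
{'t': 0.1, 'qpos': array([ 7.61456940e+01,  5.00839864e+00,  1.00370107e+01,  9.51003897e+01,
       -2.68218731e-04,  9.00003006e+01]), 'dq': array([-0.085861  , -0.09172832,  0.11385175, -0.03428417, -0.00858755,
        0.06034937]), 'joint_torque': array([-8.72327405e-05, -5.21563947e+01,  4.65652514e+01,  1.61997689e-02,
       -1.31413426e-04, -2.39860025e-07]), 'eef_pos': array([0.13163701, 0.53373927, 0.19553192]), 'eef_rot': array([1.79999731e+02, 7.17775876e-02, 7.61453933e+01]), 'contact_force': array([ 0.60371846,  0.82552443, -0.7842756 ]), 'ft_torque': array([-0.03091196,  0.0342774 ,  0.0333982 ]), 'width': 0.08562179495747563}
```

View pics/top0.png

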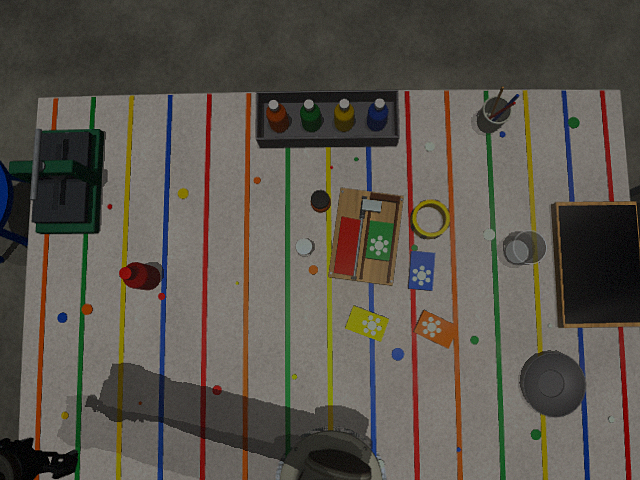

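View pics/side0.png

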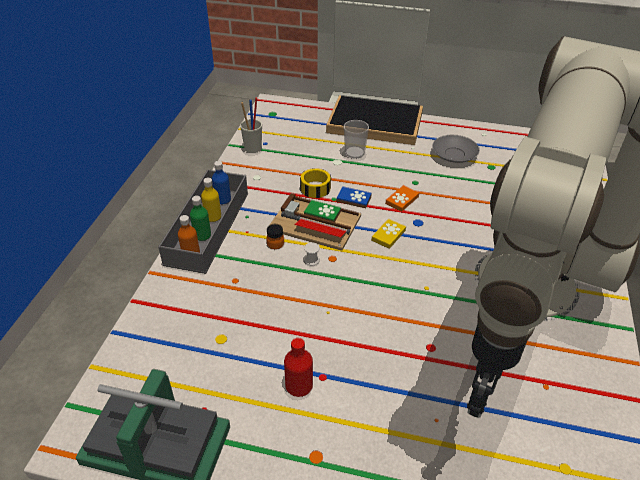

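The top view shows the jig at about (330–404, 188–287). It holds the green-topped block at (379,241) and the red tab at (347,247). The look-alikes outside the jig are yellow (368,323), orange (435,327) and the blue spare (422,271). Only the green block, in the channel, fits the description. Next is an enlarged crop.

```bash
python3 - <<'E'
import pickle,cv2
c=pickle.load(open('top0.pkl','rb'))
cv2.imwrite('pics/crop1.png',cv2.resize(c['image'][180:295,310:450],None,fx=5,fy=5,interpolation=cv2.INTER_CUBIC))
E
```

```text
(no output)
```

View pics/crop1.png

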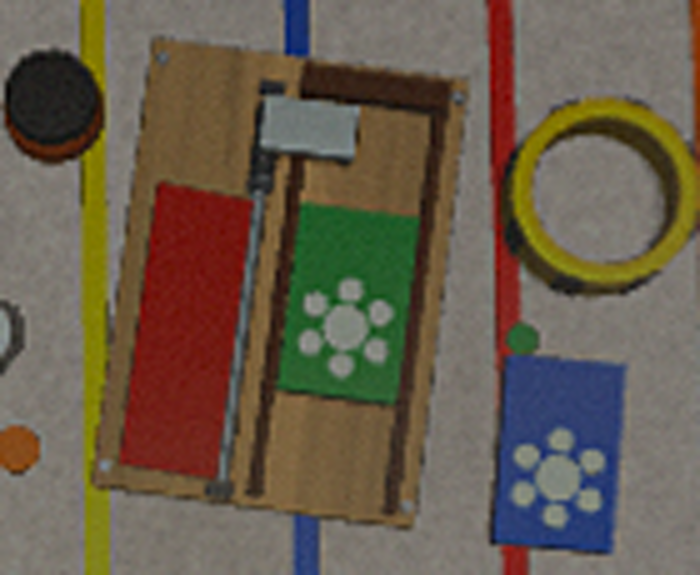

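The crop confirms it: the green block sits in the jig's channel. The jig corners are at crop (152,37), (468,78), (413,527) and (95,487), and the block's corners are at (300,203), (420,215), (398,404) and (276,390).

```bash
cat >> h.py <<'E'
def fit(L,P):  # planar rigid fit: jig xy -> world xy ; returns origin, yaw
    L=np.array(L);P=np.array(P);a=L-L.mean(0);b=P-P.mean(0)
    th=np.arctan2((a[:,0]*b[:,1]-a[:,1]*b[:,0]).sum(),(a*b).sum())
    R=np.array([[np.cos(th),-np.sin(th)],[np.sin(th),np.cos(th)]])
    o=P.mean(0)-R@L.mean(0); return o,np.degrees(th),P-(o+L@R.T)
E
python3 - <<'E'
from h import *
import pickle
c=pickle.load(open('top0.pkl','rb'))
g=lambda x,y,z:pt(c,310+(x+.5)/5-.5,180+(y+.5)/5-.5,z)[:2]
P=[g(*p,.012) for p in[(152,37),(468,78),(413,527),(95,487)]]
L=[(.11,.0775),(.11,-.0775),(-.11,-.0775),(-.11,.0775)]
o,th,r=fit(L,P);print(o,th,r*1000)
t=np.radians(th);R=np.array([[np.cos(t),-np.sin(t)],[np.sin(t),np.cos(t)]])
for p in[(300,203),(420,215),(398,404),(276,390)]: print((g(*p,.028)-o)@R)
for p in[(160,182),(120,466)]: print('tab',(g(*p,.031)-o)@R)
c=manip.read_camera('wrist');print(c['tool_from_camera'],c['intrinsics'],c['k1'])
E
```

```text
[ 0.57714165 -0.09124483] -8.043552097577201 [[ 0.3276126  -0.18650648]
 [-0.18809101  0.17929452]
 [ 0.37973018  1.30240364]
 [-0.51925177 -1.29519168]]
[ 0.03534447 -0.0034612 ]
[ 0.03691593 -0.06082143]
[-0.05419667 -0.06100284]
[-0.05498129 -0.00310415]
tab [0.03634516 0.06390029]
tab [-0.10031058  0.06519017]
[[ 9.99999997e-01 -7.50224811e-05 -1.86102875e-05 -5.64973709e-04]
 [ 7.70488917e-05  9.48229327e-01  3.17586424e-01 -8.19512418e-02]
 [-6.17930107e-06 -3.17586424e-01  9.48229330e-01 -1.78040813e-01]
 [ 0.00000000e+00  0.00000000e+00  0.00000000e+00  1.00000000e+00]] [[345.40560545   0.         317.4722319 ]
 [  0.         345.40560545 244.58399567]
 [  0.           0.           1.        ]] -0.05797501592937258
```

>>> carry_out --commands '[-3,3,0,0,0,0,-6.5,6.5,0,0,0,0,-10,10,0,0,0,0,-14,14,0,0,0,0,-18,18,0,0,0,0]' --grip -0.5 --newtons 60

```text
t: 0.78
eef_pos: [0.2638, 0.3146, 0.196]
eef_rot: [180.0, 0.0, 76.2]
contact_force: [0.2, -0.5, -0.3]
width: 0.0643
```

>>> carry_out --commands '[-4,4,0,0,0,0,-8,8,0,0,0,0,-12,12,0,0,0,0,-16,15.5,0,0,0,0,-19,18.5,0,0,0,0]'

```text
t: 1.4
eef_pos: [0.398, 0.0854, 0.1962]
eef_rot: [180.0, -0.0, 76.1]
contact_force: [1.0, 0.8, 0.1]
width: 0.0638
```

>>> carry_out --commands '[-4,4,0,0,0,-2,-8,8,0,0,0,-4,-11.5,11,0,0,0,-5.9,-13.5,12.7,0,0,0,-5.9,-13.5,12.7,0,0,0,-5.9]'

```text
t: 2.02
eef_pos: [0.4887, -0.0755, 0.1954]
eef_rot: [-179.9, 0.0, 81.9]
contact_force: [0.3, -0.1, -0.9]
width: 0.064
```

```bash
cat >> h.py <<'E'
from scipy.spatial.transform import Rotation as Ro
def tool():
    s=manip.read_state(); T=np.eye(4); T[:3,:3]=Ro.from_euler('xyz',s['eef_rot'],degrees=True).as_matrix(); T[:3,3]=s['eef_pos']; return T,s
E
python3 - <<'E'
from h import *
import pickle
T,s=tool();c=cam('wrist');c['world_from_camera']=T@c['tool_from_camera']
pickle.dump(c,open('w1.pkl','wb'));cv2.imwrite('pics/w1.png',c['image'])
print(s['t'],s['eef_pos'],s['eef_rot'],s['width'],s['contact_force'],s['qpos'])
E
```

```text
2.025 [ 0.4886671  -0.07549646  0.19540995] [-1.79922881e+02  5.61481197e-03  8.19039701e+01] 0.06403811122409916 [ 0.29986111 -0.05645304 -0.92467721] [-8.77822766e+00 -2.55881538e+00  2.32401704e+00  9.49598789e+01
 -6.53260964e-03 -6.82189589e-01]
```

View pics/w1.png

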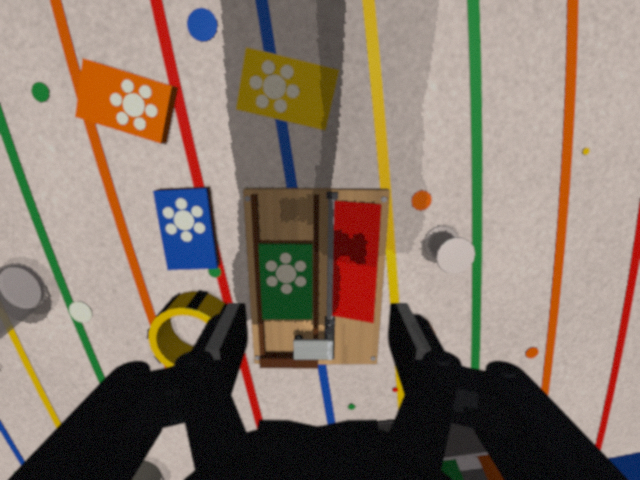

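The wrist view shows the jig upright at (246–388, 188–365), with the fingertips at about (240,310) and (395,310). The block spans (258–314, 241–321) and the tab (333–381, 201–321). I'll enlarge it to refine these.

```bash
python3 - <<'E'
import pickle,cv2
c=pickle.load(open('w1.pkl','rb'))
cv2.imwrite('pics/crop2.png',cv2.resize(c['image'][175:375,220:420],None,fx=3,fy=3,interpolation=cv2.INTER_CUBIC))
E
```

```text
(no output)
```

View pics/crop2.png

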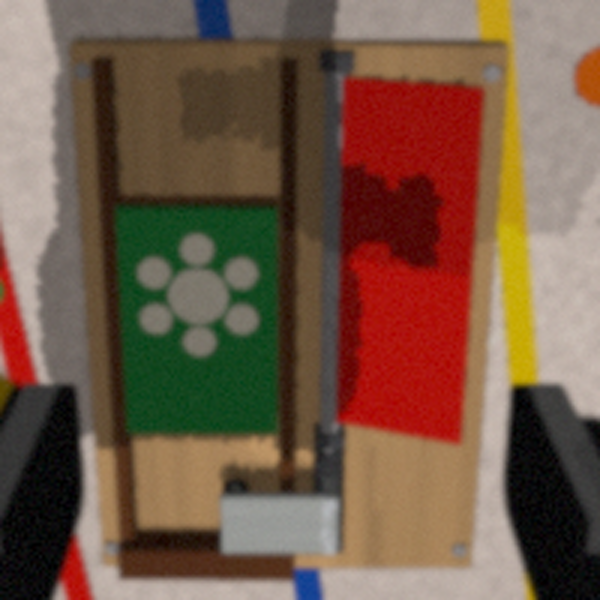

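```bash
python3 - <<'E'
from h import *
import pickle
c=pickle.load(open('w1.pkl','rb'))
g=lambda x,y,z:pt(c,220+(x+.5)/3-.5,175+(y+.5)/3-.5,z)[:2]
P=[g(*p,.012) for p in[(470,565),(104,564),(75,46),(503,46)]]
L=[(.11,.0775),(.11,-.0775),(-.11,-.0775),(-.11,.0775)]
o,th,r=fit(L,P);print(o,th,r*1000)
t=np.radians(th);R=np.array([[np.cos(t),-np.sin(t)],[np.sin(t),np.cos(t)]])
for p in[(277,432),(128,434),(116,208),(279,206)]: print('blk',(g(*p,.028)-o)@R)
for p in[(484,90),(461,443)]: print('tab',(g(*p,.0335)-o)@R)
for p in [(75,430),(520,430),(40,400),(560,400)]:
    u,v=220+p[0]/3,175+p[1]/3; w=pt(c,u,v); print('tip',w,(w[:2]-o)@R)
T,s=tool();print('tcp jig',(T[:2,3]-o)@R)
E
```

```text
[ 0.57434995 -0.0903939 ] -8.329112134902296 [[-1.51429822 -0.67764859]
 [-1.13835051  0.80041797]
 [ 1.97176585  2.31736544]
 [ 0.68088288 -2.44013483]]
blk [ 0.03550054 -0.00396912]
blk [ 0.03674032 -0.06069016]
blk [-0.05388144 -0.06053226]
blk [-0.05484994 -0.00315794]
tab [-0.09772999  0.06538547]
tab [0.03683836 0.06525383]
tip [ 0.48149882 -0.10746863  0.23943922] [-0.08939835 -0.03034495]
tip [ 0.48779539 -0.04316761  0.24424031] [-0.09248276  0.03418995]
tip [ 0.47275084 -0.10934526  0.24562709] [-0.09778221 -0.03346901]
tip [ 0.48340492 -0.03736671  0.24491519] [-0.09766724  0.03929367]
tcp jig [-0.08743898  0.00321519]
```

>>> carry_out --commands '[0,0.3,3,0,0,0,0.1,0.8,7,0,0,0,0.1,0.8,11.5,0,0,0,0.1,0.8,15,0,0,0,0.1,0.8,15,0,0,0]'

```text
t: 2.7
eef_pos: [0.4944, -0.073, 0.0441]
eef_rot: [-179.7, -0.0, 82.1]
contact_force: [0.4, 0.2, 0.5]
width: 0.0641
```

```bash
python3 - <<'E'
from h import *
import pickle
T,s=tool();c=cam('wrist');c['world_from_camera']=T@c['tool_from_camera']
pickle.dump(c,open('w2.pkl','wb'));cv2.imwrite('pics/w2.png',c['image'])
print(s['t'],s['eef_pos'],s['eef_rot'],s['width'],s['contact_force'])
E
```

```text
2.7 [ 0.49441065 -0.07303247  0.04408974] [-1.79741998e+02 -7.88039002e-03  8.21111539e+01] 0.06409658368054927 [0.37498091 0.15829331 0.53240453]
```

View pics/w2.png

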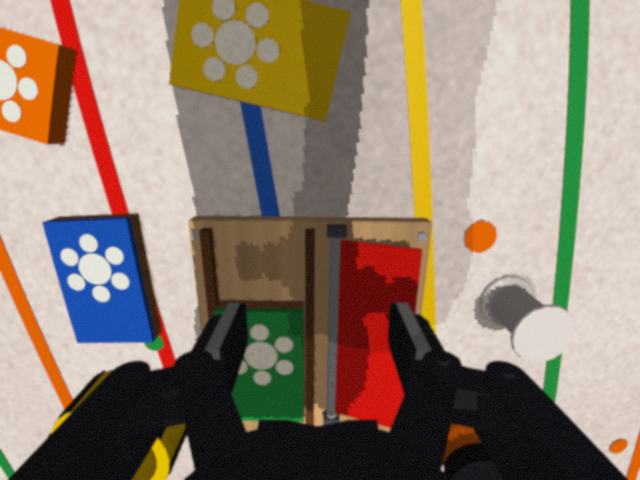

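The wrist view shows both tips above the jig, the left at about (217–245, 305) and the right at about (390–417, 305). The block's near edge is at about v=307. I'll check the tips against the edge with parallax included.

```bash
python3 - <<'E'
from h import *
import pickle
c=pickle.load(open('w2.pkl','rb'))
o=np.array([.5755,-.0908]);t=np.radians(-8.15);R=np.array([[np.cos(t),-np.sin(t)],[np.sin(t),np.cos(t)]])
J=lambda w:np.round(np.r_[(w[:2]-o)@R,w[2]]*1000,1)
for p in[(194,226),(430,226)]: print('near corners',J(pt(c,*p,.012)))
for p in[(230,307),(303,308)]: print('blk near',J(pt(c,*p,.028)))
for p in[(205,240),(311,240)]: print('rail',J(pt(c,*p,.02)))
for v in range(300,330,4):
  print(v,[J(pt(c,u,v)).tolist() for u in (222,230,240,396,405,412)])
T,s=tool();print('tcp',J(T[:3,3]))
E
```

```text
near corners [-106.6  -73.    12. ]
near corners [-107.3   76.9   12. ]
blk near [-57.9 -49.8  28. ]
blk near [-57.5  -3.5  28. ]
rail [-99.9 -64.1  20. ]
rail [-100.1    1.5   20. ]
300 [[-54.9, -59.1, 12.9], [-54.9, -53.7, 12.7], [-54.9, -46.9, 12.5], [-66.3, 53.6, 33.8], [-67.3, 58.5, 35.8], [-68.0, 62.4, 37.0]]
304 [[-55.0, -57.6, 18.7], [-93.7, -31.9, 91.0], [-93.6, -27.7, 90.8], [-94.6, 38.8, 92.0], [-94.1, 42.9, 91.1], [-65.5, 62.5, 37.5]]
308 [[-55.2, -56.1, 24.5], [-93.6, -31.1, 94.4], [-93.5, -27.0, 94.0], [-94.0, 38.3, 94.4], [-93.9, 42.1, 94.4], [-62.0, 63.2, 36.0]]
312 [[-54.6, -55.1, 28.7], [-93.2, -30.5, 97.0], [-91.8, -27.0, 94.5], [-93.7, 37.7, 97.3], [-94.1, 41.2, 98.0], [-60.0, 63.1, 37.3]]
316 [[-93.4, -32.9, 100.6], [-94.1, -29.3, 101.8], [-91.1, -26.6, 96.5], [-92.0, 37.8, 97.5], [-93.9, 40.6, 100.9], [-93.8, 43.4, 100.8]]
320 [[-92.5, -32.5, 102.2], [-92.7, -29.2, 102.5], [-89.9, -26.5, 97.6], [-90.5, 37.8, 98.2], [-94.0, 39.8, 104.1], [-93.8, 42.6, 103.9]]
324 [[-93.6, -31.2, 107.0], [-93.3, -28.2, 106.5], [-87.9, -26.6, 97.5], [-90.1, 37.3, 100.7], [-94.2, 39.0, 107.4], [-93.4, 42.1, 106.2]]
328 [[-94.4, -30.0, 111.2], [-93.4, -27.5, 109.5], [-85.9, -26.8, 97.4], [-88.4, 37.4, 100.9], [-94.0, 38.4, 110.0], [-94.3, 40.9, 110.4]]
tcp [-81.4   5.9  46.2]
```

The depth puts the visible finger ends about 45 mm above the TCP, which doesn't match the description. I'll check with the side camera.

```bash
python3 - <<'E'
from h import *
import pickle
c=cam('side');pickle.dump(c,open('s1.pkl','wb'))
T,s=tool();W=np.linalg.inv(c['world_from_camera'])
def pr(w):
    p=W[:3,:3]@w+W[:3,3];q=c['intrinsics']@(p/p[2]);return q[:2]
X=T[:3,0];Y=T[:3,1]
for nm,d in(('tcp',0*X),('L',-.04*X),('R',.04*X),('R up45',.04*X+[0,0,.045]),('L up45',-.04*X+[0,0,.045])): 
    q=pr(T[:3,3]+d);print(nm,q,(q-[250,110])*5)
cv2.imwrite('pics/s1.png',cv2.resize(c['image'][130:250,250:400],None,fx=5,fy=5,interpolation=cv2.INTER_CUBIC))
print([(q) for q in ((pr(T[:3,3]+d)-[250,130])*5 for d in(0*X,-.04*X,.04*X))])
E
```

```text
tcp [340.87787959 218.28483084] [454.38939795 541.42415419]
L [345.8311778 209.5081298] [479.15588898 497.54064899]
R [335.75746117 227.35765056] [428.78730585 586.7882528 ]
R up45 [336.16991353 214.51007555] [430.84956766 522.55037774]
L up45 [346.41564143 196.75852722] [482.07820713 433.7926361 ]
[array([454.38939795, 441.42415419]), array([479.15588898, 397.54064899]), array([428.78730585, 486.7882528 ])]
```

View pics/s1.png

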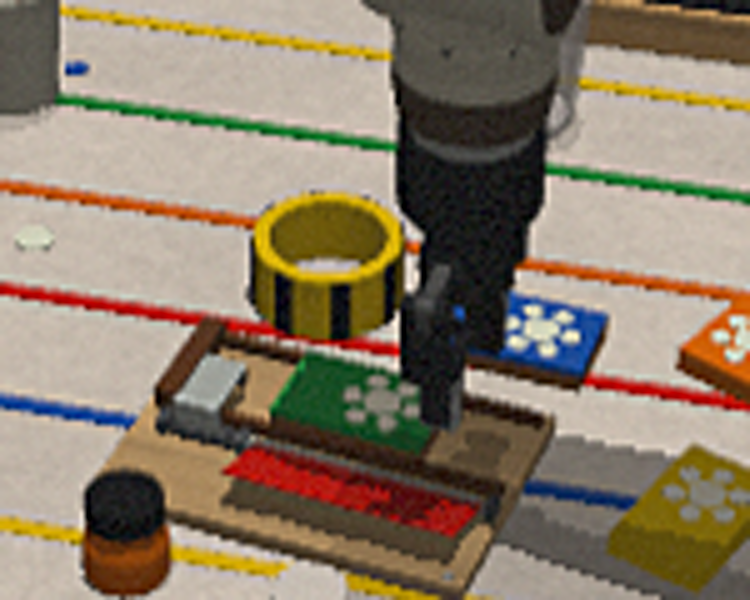

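Both cameras show the real fingertips about 40 mm above the reported TCP. I'll go down in small steps and use the force reading to find the tab.

>>> carry_out --commands '[-0.2,0,0.4,0,0,0,-0.2,0,0.8,0,0,0,-0.2,0,1.2,0,0,0,-0.2,0,1.4,0,0,0,-0.2,0,1.6,0,0,0]'

```text
t: 3.42
eef_pos: [0.4962, -0.0763, 0.0301]
eef_rot: [-180.0, 0.0, 82.0]
contact_force: [-0.0, 0.3, -0.6]
width: 0.064
```

>>> carry_out --commands '[0,0,0.2,0,0,0,0,0,0.4,0,0,0,0,0,0.6,0,0,0,0,0,0.7,0,0,0,0,0,0.7,0,0,0]'

```text
t: 4.05
eef_pos: [0.4962, -0.0762, 0.0231]
eef_rot: [-180.0, -0.0, 82.0]
contact_force: [-0.3, 0.5, -0.1]
width: 0.0641
```

```bash
python3 - <<'E'
from h import *
T,s=tool();c=cam('wrist');cv2.imwrite('pics/w3.png',c['image'])
print(T,s['width'],s['contact_force'],s['qpos'])
Z=c['z_map']; W=T@c['tool_from_camera']
for v in range(260,330,8): print(v,[np.round(pt(c,u,v,T=W)[2]*1000) for u in (222,230,240,396,405,412)])
E
```

```text
[[ 1.38426147e-01  9.90372754e-01 -9.47724961e-05  4.96209538e-01]
 [ 9.90372759e-01 -1.38426144e-01  3.98953986e-05 -7.62055746e-02]
 [ 2.63923246e-05 -9.93826647e-05 -9.99999995e-01  2.31214139e-02]
 [ 0.00000000e+00  0.00000000e+00  0.00000000e+00  1.00000000e+00]] 0.06410324199042558 [-0.26374023  0.5063392  -0.08507353] [-8.73192184e+00 -1.32233499e+00 -1.55445259e+01  7.57835233e+01
  1.43499755e-03 -7.75137599e-01]
260 [np.float64(12.0), np.float64(12.0), np.float64(12.0), np.float64(30.0), np.float64(32.0), np.float64(34.0)]
268 [np.float64(12.0), np.float64(13.0), np.float64(12.0), np.float64(31.0), np.float64(31.0), np.float64(34.0)]
276 [np.float64(12.0), np.float64(13.0), np.float64(13.0), np.float64(31.0), np.float64(31.0), np.float64(33.0)]
284 [np.float64(12.0), np.float64(13.0), np.float64(12.0), np.float64(31.0), np.float64(31.0), np.float64(34.0)]
292 [np.float64(13.0), np.float64(13.0), np.float64(12.0), np.float64(30.0), np.float64(33.0), np.float64(33.0)]
300 [np.float64(13.0), np.float64(13.0), np.float64(12.0), np.float64(30.0), np.float64(33.0), np.float64(33.0)]
308 [np.float64(13.0), np.float64(73.0), np.float64(74.0), np.float64(73.0), np.float64(73.0), np.float64(34.0)]
316 [np.float64(79.0), np.float64(81.0), np.float64(75.0), np.float64(75.0), np.float64(80.0), np.float64(80.0)]
324 [np.float64(87.0), np.float64(86.0), np.float64(76.0), np.float64(79.0), np.float64(85.0), np.float64(87.0)]
```

View pics/w3.png

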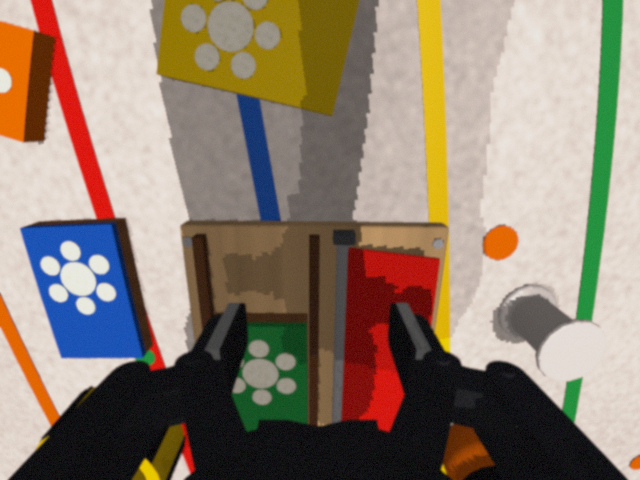

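The tips are clear of everything: depth shows about z=73 mm there, there is no contact force, and the tab is at 31 mm. I'll keep going down.

>>> carry_out --commands '[0,0,0.4,0,0,0,0,0,0.8,0,0,0,0,0,1.2,0,0,0,0,0,1.5,0,0,0,0,0,1.5,0,0,0]'

```text
t: 4.72
eef_pos: [0.496, -0.0762, 0.0079]
eef_rot: [-180.0, 0.0, 82.0]
contact_force: [-0.7, 0.2, 0.4]
width: 0.0635
```

>>> carry_out --commands '[0,0,0.2,0,0,0,0,0,0.4,0,0,0,0,0,0.6,0,0,0,0,0,0.8,0,0,0,0,0,0.8,0,0,0]'

```text
t: 5.35
eef_pos: [0.4961, -0.0762, -0.0]
eef_rot: [-180.0, 0.0, 82.0]
contact_force: [-0.2, -0.9, -0.3]
width: 0.0639
```

```bash
python3 - <<'E'
from h import *
T,s=tool();c=cam('side')
print(T[:3,3],s['contact_force'],s['ft_torque'],s['t'])
cv2.imwrite('pics/s2.png',cv2.resize(c['image'][160:250,270:390],None,fx=6,fy=6,interpolation=cv2.INTER_CUBIC))
E
```

```text
[ 4.96122483e-01 -7.61936060e-02 -1.45526211e-05] [-0.2204515  -0.91013004 -0.30628142] [-0.02447192 -0.01226681  0.03961956] 5.35
```

View pics/s2.png

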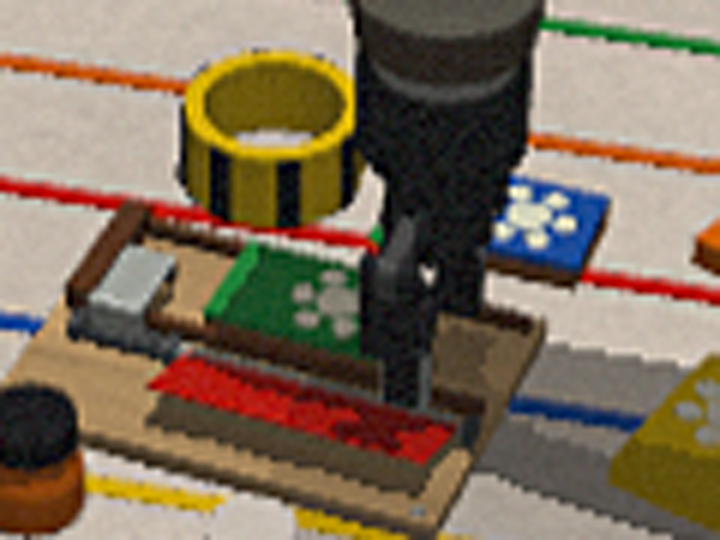

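The side view shows the right tip hovering just above the tab at about (405,405), and the block is untouched. I'll now creep down to contact.

>>> carry_out --commands '[0,0,0.1,0,0,0,0,0,0.2,0,0,0,0,0,0.3,0,0,0,0,0,0.4,0,0,0,0,0,0.4,0,0,0]'

```text
t: 6.02
eef_pos: [0.4962, -0.0762, -0.0039]
eef_rot: [-180.0, 0.0, 82.0]
contact_force: [0.2, -0.8, -0.8]
width: 0.0641
```

>>> carry_out --commands '[0,0,0.1,0,0,0,0,0,0.2,0,0,0,0,0,0.3,0,0,0,0,0,0.4,0,0,0,0,0,0.4,0,0,0]'

```text
t: 6.65
eef_pos: [0.4962, -0.0762, -0.0079]
eef_rot: [-180.0, -0.0, 82.0]
contact_force: [-1.0, -0.2, 0.4]
width: 0.0638
```

>>> carry_out --commands '[0,0,0.1,0,0,0,0,0,0.2,0,0,0,0,0,0.3,0,0,0,0,0,0.3,0,0,0,0,0,0.3,0,0,0]'

```text
t: 7.28
eef_pos: [0.4963, -0.0762, -0.0108]
eef_rot: [180.0, -0.0, 82.0]
contact_force: [-0.1, 0.4, -0.0]
width: 0.0639
```

>>> carry_out --commands '[0,0,0.1,0,0,0,0,0,0.2,0,0,0,0,0,0.3,0,0,0,0,0,0.3,0,0,0,0,0,0.3,0,0,0]'

```text
t: 7.9
eef_pos: [0.4965, -0.0761, -0.0135]
eef_rot: [180.0, -0.0, 82.1]
contact_force: [-0.9, 1.2, 5.3]
width: 0.0642
```

>>> carry_out --commands '[0,0,0.1,0,0,0,0,0,0.2,0,0,0,0,0,0.3,0,0,0,0,0,0.3,0,0,0,0,0,0.3,0,0,0]'

```text
t: 8.52
eef_pos: [0.4967, -0.0759, -0.0162]
eef_rot: [179.9, -0.0, 82.1]
contact_force: [-0.9, 3.1, 7.6]
width: 0.0642
```

```bash
python3 - <<'E'
from h import *
T,s=tool();c=cam('wrist');W=T@c['tool_from_camera']
print(T[:3,3],s['contact_force'],s['ft_torque'],s['t'])
for v in range(284,330,4): print(v,[np.round(pt(c,u,v,T=W)*1000).tolist() for u in (230,240,396,405)])
E
```

```text
[ 0.49674713 -0.07587366 -0.01618887] [-0.9365957   3.1003346   7.55439652] [0.84165688 0.11123561 0.05882296] 8.525
284 [[479.0, -116.0, 12.0], [480.0, -112.0, 12.0], [484.0, -40.0, 24.0], [484.0, -36.0, 26.0]]
288 [[481.0, -117.0, 12.0], [482.0, -112.0, 11.0], [485.0, -40.0, 25.0], [485.0, -36.0, 26.0]]
292 [[483.0, -117.0, 13.0], [483.0, -112.0, 13.0], [487.0, -40.0, 25.0], [487.0, -37.0, 26.0]]
296 [[485.0, -117.0, 13.0], [485.0, -112.0, 13.0], [489.0, -40.0, 25.0], [490.0, -37.0, 26.0]]
300 [[487.0, -118.0, 12.0], [488.0, -113.0, 12.0], [491.0, -41.0, 25.0], [491.0, -37.0, 27.0]]
304 [[481.0, -112.0, 30.0], [481.0, -108.0, 30.0], [490.0, -42.0, 31.0], [491.0, -38.0, 30.0]]
308 [[481.0, -111.0, 33.0], [481.0, -107.0, 34.0], [490.0, -42.0, 34.0], [491.0, -38.0, 33.0]]
312 [[480.0, -110.0, 38.0], [483.0, -107.0, 34.0], [490.0, -43.0, 37.0], [491.0, -39.0, 37.0]]
316 [[481.0, -110.0, 41.0], [483.0, -107.0, 36.0], [492.0, -43.0, 37.0], [491.0, -40.0, 40.0]]
320 [[480.0, -109.0, 44.0], [485.0, -107.0, 37.0], [493.0, -43.0, 38.0], [491.0, -41.0, 43.0]]
324 [[481.0, -108.0, 47.0], [487.0, -108.0, 36.0], [493.0, -44.0, 41.0], [491.0, -41.0, 46.0]]
328 [[480.0, -107.0, 51.0], [488.0, -107.0, 39.0], [495.0, -44.0, 42.0], [490.0, -42.0, 49.0]]
```

>>> carry_out --commands '[0,0,0.1,0,0,0,0,0,0.2,0,0,0,0,0,0.3,0,0,0,0,0,0.4,0,0,0,0,0,0.4,0,0,0]'

```text
t: 9.2
eef_pos: [0.497, -0.0753, -0.0199]
eef_rot: [179.9, -0.1, 82.1]
contact_force: [-0.8, 5.6, 10.0]
width: 0.0636
```

>>> carry_out --commands '[0,0,0.05,0,0,0,0,0,0.1,0,0,0,0,0,0.15,0,0,0,0,0,0.2,0,0,0,0,0,0.2,0,0,0]'

```text
t: 9.82
eef_pos: [0.497, -0.075, -0.0216]
eef_rot: [179.9, -0.2, 82.1]
contact_force: [-2.2, 7.6, 12.6]
width: 0.0641
```

```bash
python3 - <<'E'
from h import *
T,s=tool();c=cam('wrist');W=T@c['tool_from_camera']
print(T[:3,3],s['contact_force'],s['ft_torque'],s['width'],s['t'])
for u in (370,380,396,405,420,430): print(u,[np.round(pt(c,u,v,T=W)*1000,1)[2] for v in (270,280,290)])
cv2.imwrite('pics/w4.png',c['image'])
for n in('side','top'):
  c=cam(n)
  W=np.linalg.inv(c['world_from_camera']); a=np.radians(-8.15)
  for x in (60,66,71,76,82):
    for y in (-18,-23,-28):
      w=np.array([.5755,-.0908,0])+np.array([np.cos(a)*x-np.sin(a)*y,np.sin(a)*x+np.cos(a)*y,49])*[.001,.001,.001]
      p=W[:3,:3]@w+W[:3,3];q=c['intrinsics']@(p/p[2]);print(np.round(pt(c,q[0],q[1])[2]*1000),end=' ')
  print(n)
E
```

```text
[ 0.49703533 -0.07498301 -0.02159996] [-2.22826007  7.55730351 12.61766857] [2.02910587 0.3981652  0.07673047] 0.06410062681450682 9.825
370 [np.float64(12.5), np.float64(19.8), np.float64(21.4)]
380 [np.float64(11.6), np.float64(20.1), np.float64(19.8)]
396 [np.float64(12.8), np.float64(20.3), np.float64(20.5)]
405 [np.float64(12.0), np.float64(19.6), np.float64(21.3)]
420 [np.float64(12.8), np.float64(19.9), np.float64(21.3)]
430 [np.float64(13.1), np.float64(20.5), np.float64(20.2)]
11.0 16.0 20.0 46.0 22.0 22.0 50.0 18.0 18.0 51.0 27.0 22.0 49.0 30.0 29.0 side
43.0 15.0 8.0 7.0 15.0 13.0 45.0 10.0 13.0 40.0 11.0 9.0 9.0 17.0 11.0 top
```

View pics/w4.png

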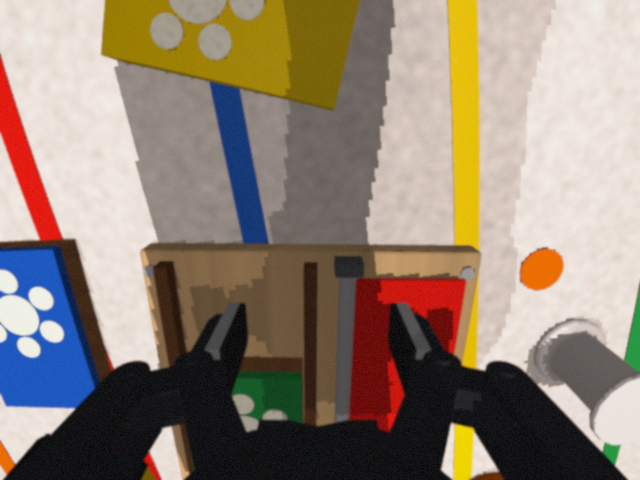

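The tab now reads a flat z≈20 mm all over, so it's level and the jaw stands open. The left tip is inside the channel and behind the block. I'll push along tool +y now.

>>> carry_out --commands '[0,0.3,0,0,0,0,0,0.6,0,0,0,0,0,0.9,0,0,0,0,0,1.2,0,0,0,0,0,1.5,0,0,0,0]'

```text
t: 10.6
eef_pos: [0.5104, -0.0781, -0.022]
eef_rot: [-179.9, -0.0, 82.1]
contact_force: [-7.9, 0.8, 13.2]
width: 0.0639
```

>>> carry_out --commands '[0,0.3,0,0,0,0,0,0.6,0,0,0,0,0,0.9,0,0,0,0,0,1.2,0,0,0,0,0,1.5,0,0,0,0]'

```text
t: 11.22
eef_pos: [0.5252, -0.0802, -0.022]
eef_rot: [-179.9, -0.0, 82.1]
contact_force: [-8.5, 1.2, 14.2]
width: 0.0639
```

```bash
python3 - <<'E'
from h import *
T,s=tool();c=cam('wrist');W=T@c['tool_from_camera']
print(T[:3,3],s['contact_force'],s['ft_torque'],s['width'],s['t'])
for u in (370,380,396,405,420,430): print(u,[np.round(pt(c,u,v,T=W)*1000,1)[2] for v in (250,270,290)])
c=cam('side')
cv2.imwrite('pics/s3.png',cv2.resize(c['image'][170:250,265:375],None,fx=7,fy=7,interpolation=cv2.INTER_CUBIC))
E
```

```text
[ 0.5251511  -0.08017534 -0.02204977] [-8.50284789  1.23708479 14.20423027] [0.79236605 1.77941422 0.28193073] 0.06394000472139794 11.225
370 [np.float64(20.2), np.float64(19.8), np.float64(20.2)]
380 [np.float64(19.7), np.float64(21.3), np.float64(20.6)]
396 [np.float64(19.8), np.float64(19.8), np.float64(20.2)]
405 [np.float64(20.0), np.float64(19.8), np.float64(19.4)]
420 [np.float64(18.2), np.float64(19.0), np.float64(18.6)]
430 [np.float64(20.0), np.float64(20.0), np.float64(18.8)]
```

View pics/s3.png

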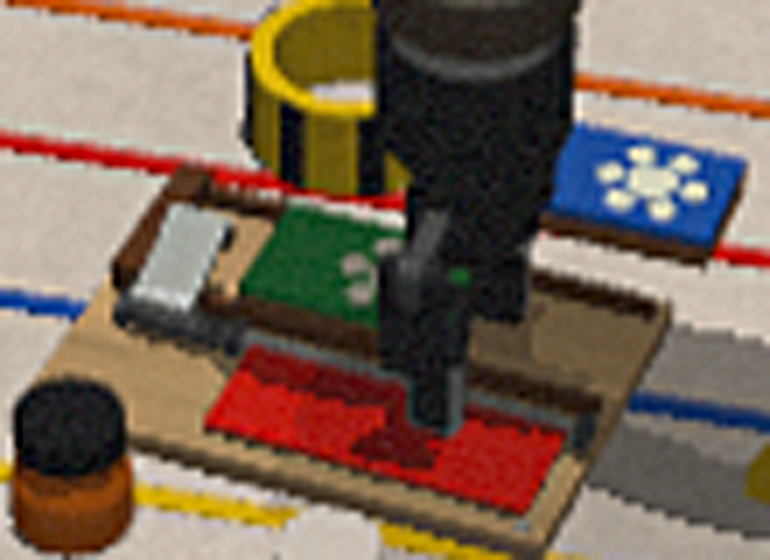

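The side view shows the tab held level, the jaw raised and the block moving towards it. I'll continue.

>>> carry_out --commands '[0,0.3,0,0,0,0,0,0.6,0,0,0,0,0,0.9,0,0,0,0,0,1.2,0,0,0,0,0,1.5,0,0,0,0]'

```text
t: 11.95
eef_pos: [0.54, -0.0823, -0.022]
eef_rot: [-179.9, -0.0, 82.1]
contact_force: [-7.6, 2.0, 13.6]
width: 0.0641
```

>>> carry_out --commands '[0,0.3,0,0,0,0,0,0.6,0,0,0,0,0,0.9,0,0,0,0,0,1.2,0,0,0,0,0,1.5,0,0,0,0]'

```text
t: 12.58
eef_pos: [0.5549, -0.0843, -0.022]
eef_rot: [-179.9, -0.0, 82.1]
contact_force: [-8.9, 2.1, 14.0]
width: 0.0641
```

>>> carry_out --commands '[0,0.1,0,0,0,0,0,0.2,0,0,0,0,0,0.3,0,0,0,0,0,0.4,0,0,0,0,0,0.5,0,0,0,0]'

```text
t: 13.2
eef_pos: [0.5598, -0.085, -0.022]
eef_rot: [-179.9, -0.0, 82.1]
contact_force: [-7.5, 1.6, 13.5]
width: 0.0641
```

>>> carry_out --commands '[0,0.1,0,0,0,0,0,0.2,0,0,0,0,0,0.3,0,0,0,0,0,0.3,0,0,0,0,0,0.3,0,0,0,0]'

```text
t: 13.82
eef_pos: [0.5629, -0.0855, -0.0219]
eef_rot: [-180.0, -0.0, 82.1]
contact_force: [-8.0, 0.8, 13.1]
width: 0.064
```

>>> carry_out --commands '[0,0.1,0,0,0,0,0,0.2,0,0,0,0,0,0.2,0,0,0,0,0,0.2,0,0,0,0,0,0.2,0,0,0,0]'

```text
t: 14.45
eef_pos: [0.5643, -0.0857, -0.022]
eef_rot: [-179.9, -0.0, 82.1]
contact_force: [-10.8, 3.3, 14.5]
width: 0.0641
```

>>> carry_out --commands '[0,0.1,0,0,0,0,0,0.1,0,0,0,0,0,0.15,0,0,0,0,0,0.15,0,0,0,0,0,0.15,0,0,0,0]'

```text
t: 15.08
eef_pos: [0.5644, -0.0857, -0.0221]
eef_rot: [-179.7, -0.0, 82.0]
contact_force: [-17.4, 3.1, 18.7]
width: 0.0642
```

```bash
python3 - <<'E'
from h import *
T,s=tool();print(T[:3,3],s['contact_force'],s['ft_torque'],s['t'])
c=cam('side')
cv2.imwrite('pics/s4.png',cv2.resize(c['image'][170:250,265:375],None,fx=7,fy=7,interpolation=cv2.INTER_CUBIC))
E
```

```text
[ 0.56437125 -0.08566361 -0.02206745] [-17.42801527   3.08409479  18.65471845] [ 0.94995193  3.44280116 -0.13590323] 15.075
```

View pics/s4.png

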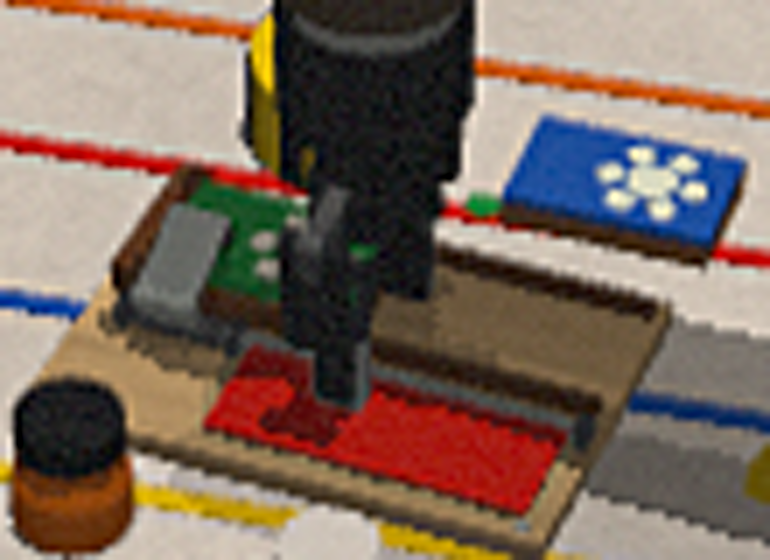

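The block is home: its far edge meets the stop bar in the view, and the push force rose from 8 to 17 N while the TCP stayed put. Next I back off 5 mm so the fingertip can't drag the block, then raise slowly to let the clip close.

>>> carry_out --commands '[0,-0.1,0,0,0,0,0,-0.2,0,0,0,0,0,-0.35,0,0,0,0,0,-0.5,0,0,0,0,0,-0.5,0,0,0,0]'

```text
t: 15.75
eef_pos: [0.5645, -0.0859, -0.0207]
eef_rot: [179.7, 0.0, 82.0]
contact_force: [3.3, -0.4, 11.0]
width: 0.064
```

>>> carry_out --commands '[0,0,-0.15,0,0,0,0,0,-0.3,0,0,0,0,0,-0.45,0,0,0,0,0,-0.6,0,0,0,0,0,-0.75,0,0,0]'

```text
t: 16.38
eef_pos: [0.5624, -0.0858, -0.015]
eef_rot: [180.0, 0.0, 82.0]
contact_force: [0.6, -0.9, 0.4]
width: 0.0642
```

>>> carry_out --commands '[0,0,-0.15,0,0,0,0,0,-0.3,0,0,0,0,0,-0.5,0,0,0,0,0,-0.8,0,0,0,0,0,-1.2,0,0,0]'

```text
t: 17.0
eef_pos: [0.562, -0.0854, -0.0032]
eef_rot: [-180.0, -0.0, 82.0]
contact_force: [-0.9, 0.3, -0.1]
width: 0.0638
```

>>> carry_out --commands '[0,0,-1,0,0,0,0,0,-3,0,0,0,0,0,-6,0,0,0,0,0,-10,0,0,0,0,0,-12,0,0,0]'

```text
t: 17.62
eef_pos: [0.5629, -0.0856, 0.1199]
eef_rot: [179.8, 0.0, 82.0]
contact_force: [1.0, -0.4, -0.6]
width: 0.0642
```

>>> carry_out --commands '[0,-3,-2,0,0,0,0,-7,-4,0,0,0,0,-12,-5,0,0,0,0,-15,-5,0,0,0,0,-15,-5,0,0,0]'

```text
t: 18.25
eef_pos: [0.4127, -0.0646, 0.1682]
eef_rot: [179.8, 0.0, 82.0]
contact_force: [-0.1, -0.2, 0.4]
width: 0.064
```

```bash
python3 - <<'E'
from h import *
T,s=tool();print(T[:3,3],s['contact_force'],s['t'])
a=np.radians(-8.15);R=np.array([[np.cos(a),-np.sin(a)],[np.sin(a),np.cos(a)]]);o=np.array([.5755,-.0908])
def pts(n):
    c=cam(n);T=c['world_from_camera'] if n!='wrist' else tool()[0]@c['tool_from_camera']
    u,v=np.meshgrid(np.arange(640),np.arange(480));K=c['intrinsics']
    d=np.stack([(u-K[0,2])/K[0,0],(v-K[1,2])/K[1,1]],-1);x=d.copy()
    for _ in range(20): x=d/(1+c['k1']*(x**2).sum(-1,keepdims=True))
    P=np.concatenate([x,np.ones_like(x[...,:1])],-1)*c['z_map'][...,None]@T[:3,:3].T+T[:3,3]
    P[...,:2]=(P[...,:2]-o)@R; return P*1000,cv2.cvtColor(c['image'],cv2.COLOR_BGR2HSV),c['z_map']>0
for n in('wrist','top','side'):
    P,h,ok=pts(n); inj=ok&(abs(P[...,0])<115)&(abs(P[...,1])<80)&(P[...,2]<70)
    g=inj&(h[...,0]>45)&(h[...,0]<80)&(h[...,1]>120)
    r=inj&((h[...,0]<8)|(h[...,0]>172))&(h[...,1]>150)&(h[...,2]>60)&(P[...,1]>15)
    al=inj&(P[...,0]>60)&(P[...,0]<82)&(P[...,1]>-27)&(P[...,1]<0)&(h[...,1]<60)&(P[...,2]>30)
    for nm,m in(('green',g),('tab',r),('arm',al)):
        q=P[m]
        if len(q): print(n,nm,len(q),'x',np.percentile(q[:,0],[1,99]).round(1),'y',np.percentile(q[:,1],[1,99]).round(1),'z',np.percentile(q[:,2],[5,50,95]).round(1))
E
```

```text
[ 0.41268023 -0.06455248  0.16822987] [-0.08910359 -0.21841424  0.37174575] 18.25
wrist green 1793 x [-0.9 79.8] y [-61.6  -3.3] z [24.6 27.7 28.7]
wrist tab 4793 x [-99.2  32.8] y [20.3 66.1] z [21.1 26.5 31.6]
wrist arm 184 x [60.1 77.3] y [-22.5  -0.9] z [38.2 39.7 41.1]
top green 574 x [ 1.8 90.9] y [-59.7  -3.4] z [23.5 28.  32.2]
top tab 605 x [-43.9  35.9] y [19.8 66.4] z [19.7 26.5 33.6]
top arm 94 x [60.2 81.9] y [-23.   -0.6] z [35.  40.5 43.9]
side green 221 x [-2.1 87. ] y [-61.4  -2.1] z [23.6 28.  32.2]
side tab 450 x [-99.8  31.9] y [19.7 68.2] z [18.6 27.8 33.7]
side arm 44 x [61.6 81.3] y [-26.5  -0.4] z [35.5 39.9 45.3]
```

```bash
python3 - <<'E'
from h import *
c=cam('top');W=np.linalg.inv(c['world_from_camera']);a=np.radians(-8.15)
R=np.array([[np.cos(a),-np.sin(a)],[np.sin(a),np.cos(a)]])
K=c['intrinsics']
for y in(-55,-45,-35):
  out=[]
  for x in np.arange(80,106,1.5):
    w=np.r_[np.array([.5755,-.0908])+R@[x/1e3,y/1e3],.028]
    p=W[:3,:3]@w+W[:3,3];s=p[:2]/p[2];s=s*(1+c['k1']*(s@s));q=s*[K[0,0],K[1,1]]+K[:2,2]
    b=cv2.getRectSubPix(c['image'],(1,1),(float(q[0]),float(q[1])))[0,0];out.append((float(x),*b.tolist()))
  print(y,out)
E
```

```text
-55 [(80.0, 39, 90, 30), (81.5, 39, 91, 31), (83.0, 41, 91, 33), (84.5, 39, 88, 29), (86.0, 35, 86, 25), (87.5, 36, 89, 26), (89.0, 37, 88, 29), (90.5, 35, 81, 34), (92.0, 30, 55, 47), (93.5, 25, 30, 58), (95.0, 24, 34, 55), (96.5, 25, 37, 54), (98.0, 27, 39, 56), (99.5, 26, 35, 53), (101.0, 24, 32, 51), (102.5, 21, 33, 54), (104.0, 28, 43, 63), (105.5, 43, 61, 78)]
-45 [(80.0, 42, 85, 29), (81.5, 40, 87, 31), (83.0, 40, 89, 33), (84.5, 42, 91, 35), (86.0, 39, 89, 31), (87.5, 37, 88, 28), (89.0, 37, 85, 28), (90.5, 34, 70, 33), (92.0, 28, 49, 40), (93.5, 25, 37, 50), (95.0, 22, 30, 55), (96.5, 20, 30, 52), (98.0, 22, 33, 52), (99.5, 24, 37, 53), (101.0, 21, 32, 50), (102.5, 22, 33, 54), (104.0, 28, 44, 64), (105.5, 52, 70, 88)]
-35 [(80.0, 40, 89, 30), (81.5, 38, 88, 29), (83.0, 38, 87, 26), (84.5, 37, 87, 26), (86.0, 37, 88, 27), (87.5, 42, 91, 30), (89.0, 41, 91, 34), (90.5, 36, 86, 38), (92.0, 28, 57, 47), (93.5, 22, 34, 55), (95.0, 23, 33, 55), (96.5, 23, 33, 54), (98.0, 22, 33, 51), (99.5, 24, 35, 52), (101.0, 24, 35, 53), (102.5, 20, 33, 52), (104.0, 25, 42, 62), (105.5, 36, 56, 75)]
```

Green passes straight into the dark stop bar with no gap, evenly across the width. The block is home, flat and clamped, so I'm handing in.

```bash
python3 -c "
from station import manip
print(manip.job_done(), manip.read_state()['t'])"
```

```text
the job is handed in; nothing more can be done
the job is handed in; nothing more can be done
```

The green block is fully home against the stop and clamped by the clip. The job was handed in at about 18.4 s, with the arm clear of the jig. I held the tab level (depth reads about 20 mm) with the right fingertip and pushed the block about 55 mm with the left. I then backed off and let the tab up.

**Last checks**
- **Home:** when the block reached the stop, the push force rose from 8 to 17 N while the TCP stood still. In the top picture the green runs straight into the stop bar, with no visible gap and evenly across the width.
- **Clamped:** the block's top is at about 28 mm, so it lies flat. The jaw arm's top is at about 40–41 mm and the tab at about 27 mm, which fits the jaw clamping the block.
- **Clear:** the contact force is about zero.

**What disagreed or is less certain**
- **Fingertip height:** the real fingertips stood about 43 mm above the reported TCP. I relied on force and depth readings instead, and the TCP ended up below table level while pressing.
- **Position scatter:** the block's near edge reads between −2 and +2 mm along the jig, depending on the camera.
- **Tab friction:** pressing and sliding on the tab took 12–14 N, more than the 8 N stated.
- **Back-off:** the 5 mm retreat had hardly begun when its call ended. The TCP had drawn back only about 2 mm by the end of the slow raise that followed. The final pictures show no shift of the block.
- **Bystanders:** I did not measure them again at the end.

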